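Release and slide out the filter slide of a bench filter unit with a pin tool

TASK

Take the pin tool (the slim one with the square handle) out of the tool stand, press down the recessed release button in the filter slide with its pin and, keeping it pressed, push the slide out with the pin as far as it goes. Be gentle with the pin, keep the gripper itself off the filter unit, then put the pin tool back upright in the hole it came from, leaving everything else as it was.

Things in the scene. Friction and masses are not known exactly. Their poses are not given: they have to be found in the camera images.
- filter_unit: White bench filter unit, fixed, 110 (x) x 160 (y) x 50 mm high; origin at the centre of its underside. A bare metal filter slide, 42 mm wide and 130 mm long, lies in a channel along its y axis with its top face flush with the unit's top (50 mm above the table). It runs out towards the unit's own +y, the end with the black end plate and the round glass window.
- recess (a point): Centre of the mouth of the round hole in the slide's top face, 12 mm across with a 1.5 mm chamfer, with the release button inside. At the start over the middle of the unit; it moves with the slide. Its +y is the direction in which the slide runs out, z up. The pin goes in here, holds the button down and pushes the slide by the wall of the hole.
- button_low (a point): Point on the hole's axis 16 mm below the slide's face. The button's top (10 mm across) starts 3 to 16 mm below the face, different each time: feel for it. Spring: 1.5 N at first touch, 1 N more per mm; the catch is free from 3 mm of travel (4.5 N); hard stop at 5 mm (6.5 N). Let up on the way, it catches again in the next of the teeth, 12 mm apart.
- filter_slide (a joint): How far the filter slide is out, m: 0 fully in and latched (about 1 mm of play), 0.040 at its outer end stop. Beyond 0.032 the button is past the last tooth and springs up behind it when let go. The freed slide takes about 2 to 4 N to push and stays where it is left. Fully out counts from 0.036.
- tool_stand: Grey block, fixed, 150 (x) x 46 (y) x 60 mm high, origin at the centre of its underside; three upright holes 14 mm across with a 2 mm chamfer, right through, in a row along its x axis at -50, 0 and +50 mm. The pin tool and the driver stand in the two outer holes (either way round); the middle one is empty.
- pin_grip (a point): Centre of the pin tool's square handle (12 x 12 mm, 55 mm long, dark metal; x, y square to its flats, z up to its end). Below it a collar 20 mm across, 4 mm thick, that rests on the stand, underside 31.5 mm below this point, then a shank 10 mm across, 19 mm long. 60 g, give or take a third. Grip it from both sides of the row of holes (closing along the stand's y).
- pin_tip (a point): Tip of the pin tool's pin, 86.5 mm below the centre of its handle along the tool. The pin is 5 mm across and 30 mm long, with a tapered end; over it 6 mm of cone widen to the 10 mm shank.
- driver_grip (a point): Centre of the fat round black handle (22 mm across, 53 mm long) of the other tool in the stand, a driver; to be left alone.
- beaker: Clear beaker 62 mm wide, 70 mm high, behind the filter unit, origin at the centre of its underside; to be left alone.
- tape: Roll of masking tape lying flat, 104 mm across, 25 mm high, origin at the centre of its underside; to be left alone.
Mind the look-alikes: they are no part of the job. Leave any orange or pink look-alike of the part that bears pin_grip alone.

How it is judged:
On the way, in this order (a step that is already met when the one before it is completed fails the run):
1. the pin tool is out of the stand, its pin in the recess of the still latched slide (horizontal distance between pin_tip and recess below 0.008 m and z of pin_tip in the frame of recess below -0.002 m and value of joint filter_slide below 0.005 m), for 0.05 s.
2. the slide is fully out, the pin still in the recess (value of joint filter_slide above 0.036 m and horizontal distance between pin_tip and recess below 0.01 m), for 0.05 s.
At the end, for the whole second after the job is handed in: The filter slide is at least 36 mm out of its 40 mm, and the pin tool is released, at rest and upright (within 7 degrees) in the hole it came from, its handle within 12 mm of where it started (value of joint filter_slide above 0.036 m and distance of pin_grip from where it was at the start of the episode below 0.012 m and angle between pin_grip's own z axis and vertical below 0.12 rad and linear speed of pin_tool below 0.02 m/s); the robot touches nothing.
It fails at once if the pin tool presses on the filter unit, its slide or its button with more than 20 N (contact force between pin_tool and filter_unit above 20 N).
It fails at once if the gripper or arm touches the filter unit with more than 2 N (contact force between any of the fingers, the arm and filter_unit above 2 N).
It fails at once if the driver, the beaker or the tape is moved by more than 20 mm (distance of any of driver_grip, beaker, tape from where it was at the start of the episode above 0.02 m).
It also fails if it takes over 48 s, if anything falls off the work surface, if the arm or the gripper's body presses on something with over 40 N, if the wrist force passes 120 N, or if a joint passes its speed limit or range.

ROBOT

A 6-joint arm with a two-finger parallel gripper is mounted at the origin on a cart in front of the work surface, level with it; the furniture and walls round the work are solid. World frame = base frame: x ahead of the robot, y to its left, z up, the work surface at z = 0. Lengths are in m, angles in rad, forces in N, time in s.
With the tool pointing down it reaches from about 0.3 to 0.775 m from the base axis. Payload 14.6 kg.
Tool frame: the origin (TCP) lies on the centre line of the jaws, within the pads' length; the fingertips stand 11 mm ahead of it and the grasp point (between the pads) lies 8 mm behind it; y points along the fingers, x is the direction in which the jaws open and shut, and the axes are right-handed (so a half turn about y gives the same grasp; the last joint's range is limited). The gripper opens to 94 mm and grips with 3 to 60 N. Pads are 16 mm wide; open, the fingers measure 119 mm over their backs; the gripper's body (75 mm by 177 mm) begins 78 mm behind the grasp point.
Start: joints at [1.267, 0.3, 1.521, -0, 1.321, -0.067], TCP at [0.129, 0.535, 0.216] pointing down, gripper open.
Joint ranges: [-3.03, 3.03], [-0.79, 2.21], [0.23, 2.52], [-1.04, 4.18], [0, 3.07], [-2.55, 2.55]. Speed limits (rad/s): [2.22, 2.22, 2.57, 3.14, 3.14, 3.14].

INTERFACE

Orientations are given as [roll, pitch, yaw] about the fixed x, y, z axes, in that order (R = Rz(yaw) Ry(pitch) Rx(roll)).
In Python, from station import ctrl, imaging gives the robot as it stands. The module is installed in compiled form; this text tells all that it offers.
- The arm moves only by the tool apply_moves, never from a script. Its argument "deltas" is a list of rows, each an object with "dp": the shift along the tool's x, y, z in m, a list of three; "roll": the turn about the tool's y in rad; "grip": the closure, from -1 (fully open) to 1 (shut). In form: [{"dp": [tx, ty, tz], "roll": roll, "grip": grip}, ...]. A call has 1 to 10 rows; each row shifts and turns the commanded pose from where the row before left it, along the tool's axes as they then stand; what a row does not reach is not made up. A row lasts 1/8 s, in which the tool goes at most 62.5 mm and 10.7 degrees, less where a joint would pass 70% of its speed; a pose out of reach is approached as far as the arm can. A call with a gripper value outside its range is refused whole. The fingers move at their own pace and stop on an object; "newtons" is the grip in N (left out, the last holds). Time passes only in rows, so rows that do not move let the fingers close. It gives the time, the measured TCP pose, the force and the opening at its end, in the units of the state.
- ctrl.get_obs(): the state, without advancing time (a new reading comes with each control period).
- imaging.camera(name): name is "scene" or "top" or "wrist"; returns the picture (384x512x3 uint8, blue, green, red); there is no depth.
- imaging.camera_info(name): a dict with "K" (3x3 intrinsics, pixels), "D" ([k1, k2, p1, p2, k3] as OpenCV has them; the pictures are not rectified), "world_from_camera" (4x4, takes a point from camera to world coordinates). Camera axes: x right, y down, z forward; pixel columns grow to the right and rows downward; lengths in m; the calibration is good to about 2 mm. A picture is of the moment at which its call begins: read the wrist's pose just before it. camera_info takes no time and is no camera call; for the wrist camera it gives the pose at the moment of the call.
- ctrl.hand_in(): hands the job in, once; it reports no verdict.
The state is a dict: "time_s": time; "qpos": joint angles; "joint_vel": joint speeds; "tau": joint torques, N m; "ee_pos": TCP position; "eef_rot": TCP orientation; "force": force on the tool from outside, world axes, zero at the start; "moment": the same for the moment, N m; "grip_width": finger opening in m.
Only numpy, scipy, OpenCV 4.12 (cv2) and the standard library are available. Lean on these libraries where they do the work, as an engineer would, in place of code of your own. Each camera call takes 0.05 s, during which the arm holds its last target. There are 200 camera calls.

## Working session

There is one attempt and no reset: what is moved stays moved. The work goes in short steps, Python scripts to look and compute and a tool call to move; the robot and the scene stay as the last step left them, time stands still between calls to the robot, and variables do not carry over. Pictures are saved under pics/ and viewed, about 8 in all and at most 12, crops included, and the job is handed in when it is done.

Besides the shell and the picture viewer there is one more tool, called after "Request:" as name([rows], argument=value, ...), one row to a line, values as JSON. apply_moves: Moves the arm, as the interface text tells. Its arguments: {"type":"object","properties":{"deltas":{"type":"array"},"newtons":{"type":"number"}},"required":["deltas"]}

```bash
mkdir -p pics; python3 - <<'E'
from station import ctrl, imaging
import cv2, numpy as np
o=ctrl.get_obs(); print(o)
for n in ("scene","top","wrist"):
    im=imaging.camera(n); cv2.imwrite(f"pics/{n}0.png",im)
    i=imaging.camera_info(n); print(n,np.round(i["K"],1).tolist(),i["D"],np.round(i["world_from_camera"],4).tolist())
a=cv2.imread("pics/scene0.png");b=cv2.imread("pics/top0.png")
cv2.imwrite("pics/both0.png",cv2.resize(np.vstack([a,b]),None,fx=.78,fy=.78))
E
```

```text
{'time_s': 0.0, 'qpos': array([ 1.26740217e+00,  3.00427045e-01,  1.52156787e+00, -1.94906662e-05,
        1.32070498e+00, -6.65747941e-02]), 'joint_vel': array([-0.00179235, -0.00032803,  0.00124116, -0.00051199,  0.00022627,
        0.00083533]), 'tau': array([ 1.16140742e-03, -5.31801081e+01, -3.52733409e+01,  7.09695392e-02,
        2.44496902e-02, -8.05746731e-05]), 'ee_pos': array([0.12895695, 0.53441473, 0.21591608]), 'eef_rot': array([-1.57074150e+00,  1.10603992e-03,  1.33398183e+00]), 'force': array([0.17654273, 0.81791701, 0.31847409]), 'moment': array([-0.03557089,  0.00250817,  0.03462162]), 'grip_width': 0.09409365924419036}
scene [[488.0, 0.0, 254.6], [0.0, 488.0, 192.0], [0.0, 0.0, 1.0]] [-0.14093864  0.          0.          0.          0.        ] [[-0.8314, -0.3278, 0.4487, 0.1514], [-0.5557, 0.4933, -0.6692, 0.856], [-0.002, -0.8057, -0.5923, 0.6679], [0.0, 0.0, 0.0, 1.0]]
top [[360.3, 0.0, 261.4], [0.0, 360.3, 196.5], [0.0, 0.0, 1.0]] [-0.04828075  0.          0.          0.          0.        ] [[-0.0155, -0.9957, 0.0914, 0.502], [-0.9997, 0.0137, -0.0198, 0.2376], [0.0185, -0.0917, -0.9956, 0.9563], [0.0, 0.0, 0.0, 1.0]]
wrist [[265.2, 0.0, 255.5], [0.0, 265.2, 188.5], [0.0, 0.0, 1.0]] [-0.01466478  0.          0.          0.          0.        ] [[0.234, 0.942, 0.2407, 0.0579], [0.9722, -0.2266, -0.0583, 0.5514], [-0.0004, 0.2477, -0.9688, 0.3831], [0.0, 0.0, 0.0, 1.0]]
```

View pics/both0.png

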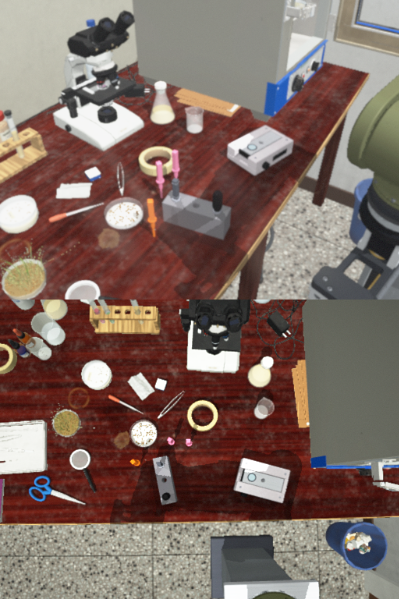

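View pics/wrist0.png

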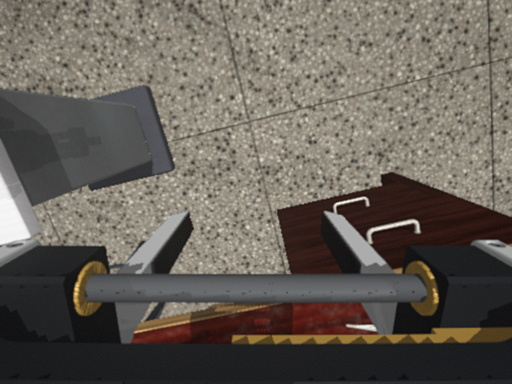

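The composite shows the stand at about (197,210) in the scene half, and the filter unit at (262,150). The pin tool is the grey handle, and the orange and pink look-alikes stand nearby. The wrist camera sees mostly floor. I'll enlarge both crops next.

```bash
python3 - <<'E'
import cv2, numpy as np
a=cv2.imread("pics/scene0.png");b=cv2.imread("pics/top0.png")
c=a[140:320,180:390]; cv2.imwrite("pics/c_s.png",cv2.resize(c,None,fx=3.3,fy=3.3,interpolation=cv2.INTER_CUBIC)[:600])
c=b[165:275,180:380]; cv2.imwrite("pics/c_t.png",cv2.resize(c,None,fx=4,fy=4,interpolation=cv2.INTER_CUBIC))
E
```

```text
(no output)
```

View pics/c_s.png

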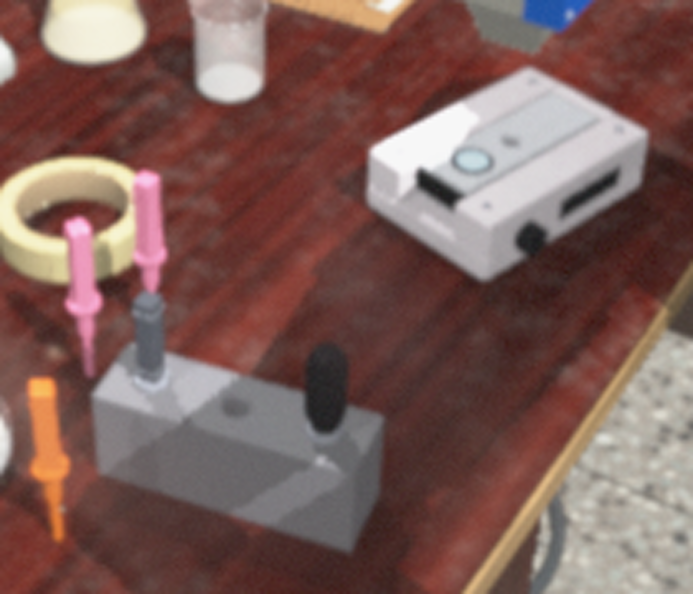

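View pics/c_t.png

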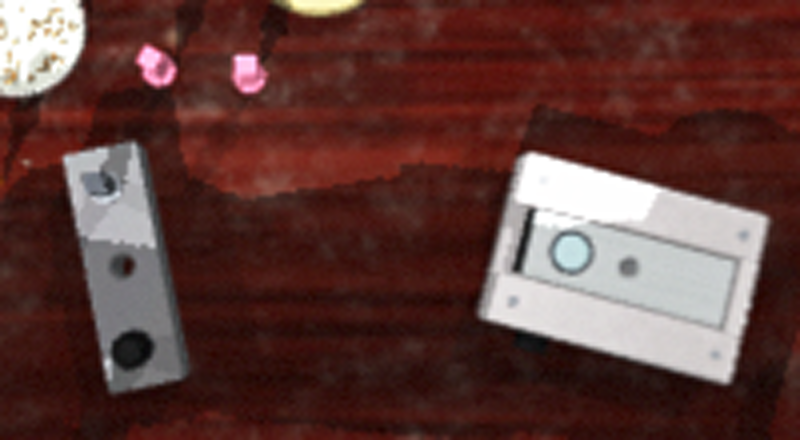

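Candidates for the tool:
- Grey square handle in the stand, at scene crop (148,335).
- Pink look-alikes at (80,265) and (149,230).
- Orange look-alike at (47,455).

Only the grey dark-metal one stands in the stand's end hole, opposite the black driver at (327,390), so that is the pin tool. In the scene crop the recess is at (512,141) and the window at (473,160). In the top crop they are at (629,267) and (572,250).

```bash
cat > h.py <<'E'
import numpy as np, cv2
from station import ctrl, imaging
def ray(n,uv,inf=None):
    i=inf or imaging.camera_info(n); T=np.array(i["world_from_camera"])
    p=cv2.undistortPoints(np.array([[uv]],float),np.array(i["K"]),np.array(i["D"]))[0,0]
    d=T[:3,:3]@[p[0],p[1],1]; return T[:3,3],d/np.linalg.norm(d)
def tri(rs):
    A=sum(np.eye(3)-np.outer(d,d) for _,d in rs); b=sum((np.eye(3)-np.outer(d,d))@c for c,d in rs)
    x=np.linalg.solve(A,b); return x,[np.linalg.norm(np.cross(x-c,d)) for c,d in rs]
def atz(r,z): c,d=r; return c+d*(z-c[2])/d[2]
def proj(i,X):
    T=np.linalg.inv(np.array(i["world_from_camera"])); rv=cv2.Rodrigues(T[:3,:3])[0]
    return cv2.projectPoints(np.atleast_2d(np.array(X,float)),rv,T[:3,3],np.array(i["K"]),np.array(i["D"]))[0][:,0]
E
python3 - <<'E'
from h import *
P={"handletop":((147,300),(95,183),.119),"collar":((151,380),(108,192),.063),"midhole":((236,406),(122,265),.06),"driver":((327,352),(131,350),.12),
"recess":((512,141),(629,267),.05),"window":((473,160),(572,250),.05),
"s_far":((135,345),(63,157),.06),"s_a":((92,398),(63,157),.06),"s_b":((135,345),(137,141),.06),"s_c":((384,418),(188,375),.06),
"u_l":((368,155),(527,152),.05),"u_b":((530,70),(769,215),.05),"u_r":((648,135),(737,383),.05)}
for k,(s,t,z) in P.items():
    r=[ray("scene",(s[0]/3.3+180-.35,s[1]/3.3+140-.35)),ray("top",(t[0]/4+180-.375,t[1]/4+165-.375))]
    x,e=tri(r); print(k,np.round(x,4),np.round(e,4),"| z-plane",np.round(atz(r[0],z)[:2],4),np.round(atz(r[1],z)[:2],4))
E
```

```text
handletop [0.5489 0.3565 0.1179] [0.0005 0.0005] | z-plane [0.5485 0.3577] [0.5484 0.3561]
collar [0.5472 0.3571 0.0617] [0.0016 0.0016] | z-plane [0.5478 0.3588] [0.5458 0.356 ]
midhole [0.5003 0.3477 0.0602] [0.0004 0.0004] | z-plane [0.5001 0.3473] [0.5007 0.3479]
driver [0.4518 0.3361 0.1152] [0. 0.] | z-plane [0.4492 0.3407] [0.452  0.3355]
recess [0.4934 0.03   0.0493] [0.0011 0.0011] | z-plane [0.4921 0.0303] [0.4943 0.0306]
window [0.5045 0.066  0.0509] [0.0013 0.0013] | z-plane [0.5039 0.0642] [0.5056 0.0665]
s_far [0.5574 0.3733 0.0964] [0.0094 0.0094] | z-plane [0.5739 0.3387] [0.5681 0.3844]
s_a [0.5683 0.3846 0.0591] [0.0001 0.0001] | z-plane [0.5678 0.3853] [0.5681 0.3844]
s_b [0.5765 0.3377 0.0582] [0.0014 0.0014] | z-plane [0.5739 0.3387] [0.5775 0.3383]
s_c [0.432  0.3078 0.0557] [0.0004 0.0004] | z-plane [0.4297 0.3115] [0.4327 0.3076]
u_l [0.5678 0.0922 0.0454] [0.0006 0.0006] | z-plane [0.5642 0.0976] [0.5679 0.0932]
u_b [ 0.5244 -0.0624  0.0453] [0.0015 0.0015] | z-plane [ 0.5203 -0.0564] [ 0.5256 -0.0601]
u_r [ 0.4205 -0.0372  0.0435] [0.0006 0.0006] | z-plane [ 0.4181 -0.0275] [ 0.4205 -0.0355]
```

Heights check out: stand 0.060, recess 0.049, handle top 0.118. The stand's yaw is about 0.205 and the unit's about -0.265. Now moving above the tool with the jaws along the stand's y.

Request:
apply_moves([
  {"dp":[0,0,0],"roll":-0.1475,"grip":-1},
  {"dp":[0,0,0],"roll":-0.1475,"grip":-1},
  {"dp":[0,0,0],"roll":-0.147,"grip":-1},
], newtons=40)

```text
time_s: 0.52
ee_pos: [0.129, 0.5345, 0.2162]
eef_rot: [-1.571, 0.0, 1.781]
force: [-0.8, -0.5, -1.2]
grip_width: 0.0938
```

Request:
apply_moves([
  {"dp":[-0.026,0,-0.0375],"roll":0,"grip":-1},
  {"dp":[-0.026,0,-0.0375],"roll":0,"grip":-1},
  {"dp":[-0.026,0,-0.0375],"roll":0,"grip":-1},
  {"dp":[-0.026,0,-0.0375],"roll":0,"grip":-1},
  {"dp":[-0.026,0,-0.0375],"roll":0,"grip":-1},
  {"dp":[-0.026,0,-0.0375],"roll":0,"grip":-1},
  {"dp":[-0.026,0,-0.0375],"roll":0,"grip":-1},
  {"dp":[-0.026,0,-0.0375],"roll":0,"grip":-1},
  {"dp":[-0.026,0,-0.0375],"roll":0,"grip":-1},
  {"dp":[-0.025,0,-0.0375],"roll":0,"grip":-1},
])

```text
time_s: 1.78
ee_pos: [0.5502, 0.3567, 0.2162]
eef_rot: [-1.57, 0.0, 1.776]
force: [0.3, -0.4, 0.1]
grip_width: 0.0939
```

Request:
apply_moves([
  {"dp":[0,0,0],"roll":0,"grip":-1},
  {"dp":[0,0,0],"roll":0,"grip":-1},
])

```text
time_s: 2.02
ee_pos: [0.5485, 0.3577, 0.2161]
eef_rot: [-1.57, 0.0, 1.776]
force: [-0.2, -0.0, -0.2]
grip_width: 0.094
```

```bash
python3 - <<'E'
from h import *
o=ctrl.get_obs(); print(o["ee_pos"],o["eef_rot"],o["qpos"],o["force"],o["time_s"])
im=imaging.camera("wrist"); cv2.imwrite("pics/w1.png",im)
i=imaging.camera_info("wrist")
g=np.array([.549,.357,.1]); 
for z in (.119,.06): print(z,proj(i,[.549,.357,z]),proj(i,[.5003,.3477,z]))
cv2.imwrite("pics/w1b.png",cv2.resize(im,(800,600),interpolation=cv2.INTER_CUBIC))
E
```

```text
[0.54845989 0.35766046 0.21607188] [-1.57002764e+00  5.31037006e-05  1.77600165e+00] [ 5.21861267e-01  5.39960872e-01  1.18548438e+00  1.91156212e-04
  1.41689440e+00 -1.25416974e+00] [-0.16755822 -0.01666946 -0.15723119] 2.025
0.119 [[254.02997443 194.24388714]] [[254.85451392 145.94107081]]
0.06 [[254.27397378 181.57817435]] [[254.96032872 141.44447395]]
```

View pics/w1b.png

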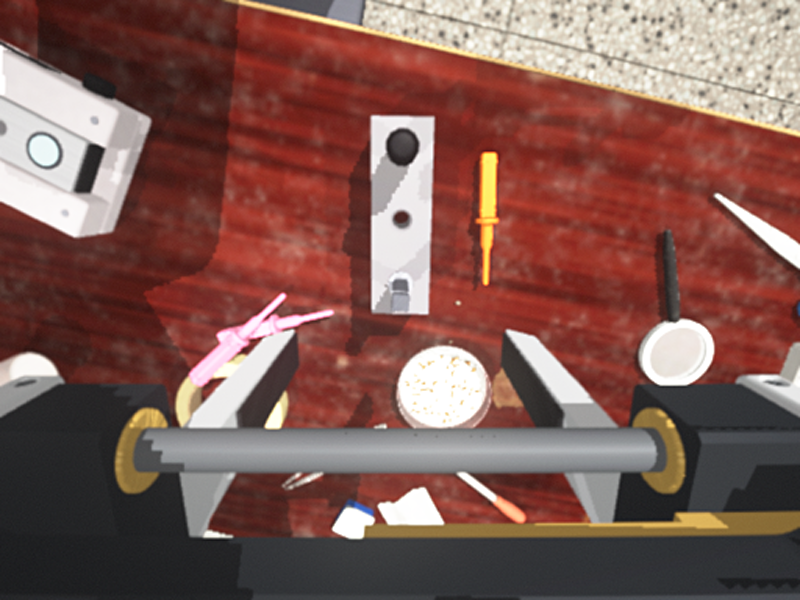

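The handle lies at (400,297), midway between the fingers (298 and 502), and the stand is square to the jaws. Descending to grasp.

Request:
apply_moves([
  {"dp":[0,0.035,0],"roll":0,"grip":-1},
  {"dp":[0,0.035,0],"roll":0,"grip":-1},
  {"dp":[0,0.035,0],"roll":0,"grip":-1},
  {"dp":[0,0.025,0],"roll":0,"grip":-1},
  {"dp":[0,0,0],"roll":0,"grip":1},
  {"dp":[0,0,0],"roll":0,"grip":1},
  {"dp":[0,0,0],"roll":0,"grip":1},
  {"dp":[0,0,0],"roll":0,"grip":1},
  {"dp":[0,0,0],"roll":0,"grip":1},
  {"dp":[0,0,0],"roll":0,"grip":1},
], newtons=40)

```text
time_s: 3.32
ee_pos: [0.549, 0.3575, 0.0865]
eef_rot: [-1.571, -0.0, 1.776]
force: [0.5, 0.1, 1.0]
grip_width: 0.0374
```

Request:
apply_moves([
  {"dp":[0,0,0],"roll":0,"grip":1},
  {"dp":[0,0,0],"roll":0,"grip":1},
  {"dp":[0,0,0],"roll":0,"grip":1},
  {"dp":[0,0,0],"roll":0,"grip":1},
])

```text
time_s: 3.82
ee_pos: [0.5489, 0.3575, 0.0864]
eef_rot: [-1.571, 0.0, 1.776]
force: [0.3, -0.0, 0.1]
grip_width: 0.012
```

Request:
apply_moves([
  {"dp":[0,-0.01,0],"roll":0,"grip":1},
  {"dp":[0,-0.03,0],"roll":0,"grip":1},
  {"dp":[0,-0.03,0],"roll":0,"grip":1},
  {"dp":[0,-0.03,0],"roll":0,"grip":1},
  {"dp":[0,0,0],"roll":0.12,"grip":1},
  {"dp":[0,0,0],"roll":0.12,"grip":1},
  {"dp":[0,0,0],"roll":0.12,"grip":1},
  {"dp":[0,0,0],"roll":0.11,"grip":1},
  {"dp":[0,0,0],"roll":0,"grip":1},
])

```text
time_s: 4.95
ee_pos: [0.549, 0.3575, 0.1871]
eef_rot: [-1.571, -0.0, 1.307]
force: [-0.4, 0.6, -0.9]
grip_width: 0.0117
```

Request:
apply_moves([
  {"dp":[-0.03,0,-0.003],"roll":0,"grip":1},
  {"dp":[-0.04,0,-0.004],"roll":0,"grip":1},
  {"dp":[-0.04,0,-0.004],"roll":0,"grip":1},
  {"dp":[-0.04,0,-0.004],"roll":0,"grip":1},
  {"dp":[-0.04,0,-0.004],"roll":0,"grip":1},
  {"dp":[-0.04,0,-0.004],"roll":0,"grip":1},
  {"dp":[-0.04,0,-0.004],"roll":0,"grip":1},
  {"dp":[-0.04,0.015,-0.004],"roll":0,"grip":1},
  {"dp":[-0.0205,0.015,-0.001],"roll":0,"grip":1},
  {"dp":[0,0,0],"roll":0,"grip":1},
])

```text
time_s: 6.2
ee_pos: [0.4929, 0.0292, 0.1562]
eef_rot: [-1.57, 0.0, 1.306]
force: [-0.3, 1.0, -1.3]
grip_width: 0.0117
```

```bash
python3 - <<'E'
from h import *
o=ctrl.get_obs(); print(o["ee_pos"],o["eef_rot"],o["force"],o["time_s"],o["grip_width"])
s=imaging.camera("scene");t=imaging.camera("top");w=imaging.camera("wrist")
for n,x in zip("stw",(s,t,w)): cv2.imwrite(f"pics/{n}2.png",x)
ps=proj(imaging.camera_info("scene"),[.4934,.03,.06])[0];pt=proj(imaging.camera_info("top"),[.4934,.03,.06])[0]
print(ps,pt,proj(imaging.camera_info("wrist"),[.4934,.03,.05]))
def crop(im,c,w,h,f):
    x=int(c[0]-w/2);y=int(c[1]-h/2); print("origin",x,y); return cv2.resize(im[y:y+h,x:x+w],(400,400*h//w),interpolation=cv2.INTER_CUBIC)
A=np.hstack([crop(s,ps,100,80,4),crop(t,pt,100,80,4)]); W=cv2.resize(w[60:230,180:350],None,fx=1.6,fy=1.6,interpolation=cv2.INTER_CUBIC)
C=np.zeros((600,800,3),np.uint8);C[:320]=A;C[320:592,:272]=W;cv2.imwrite("pics/c2.png",C)
E
```

```text
[0.49288924 0.02924351 0.15619575] [-1.56975962e+00  2.87895341e-04  1.30632290e+00] [-0.33334993  1.01838295 -1.28906318] 6.2 0.01169028991365257
[334.74158126 178.39480653] [338.05003603 231.76915436] [[254.87172969 190.92956948]]
origin 284 138
origin 288 191
```

View pics/c2.png

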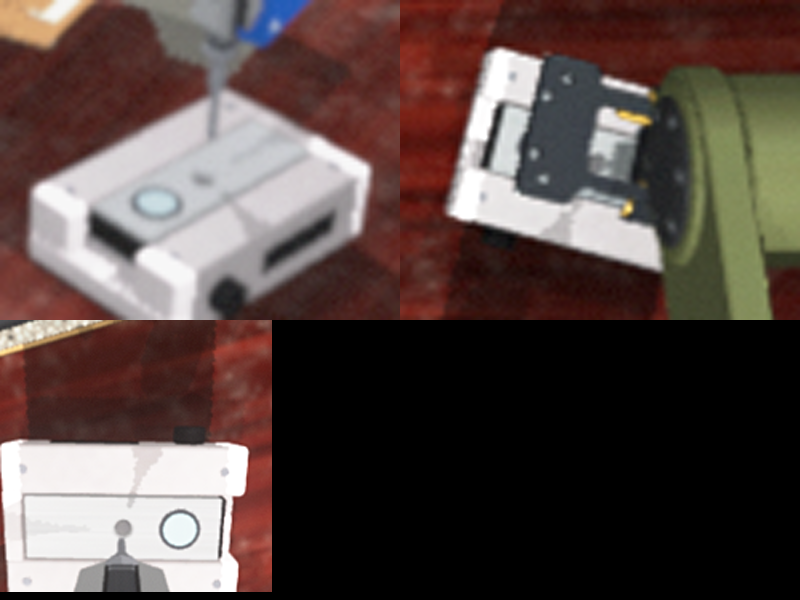

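The pin tip is at scene-crop (212,138) with the recess at (202,179). In the wrist crop the tip is at (121,541) and the recess at (122.5,527).

```bash
python3 - <<'E'
from h import *
i=imaging.camera_info("wrist")
S=lambda u,v:ray("scene",(284+u/4-.375,138+v/4-.375)); W=lambda u,v:ray("wrist",(180+u/1.6-.2,60+(v-320)/1.6-.2),i)
for n,a,b in (("tip",(212,138),(121,541)),("recess",(202,179),(122.5,527)),("window",(157,202),(180,529))):
    x,e=tri([S(*a),W(*b)]);print(n,np.round(x,4),np.round(e,4))
    z=.0748 if n=="tip" else .05
    print(np.round(atz(S(*a),z),4),np.round(atz(W(*b),z),4))
print(ctrl.get_obs()["ee_pos"], proj(i,[.4929,.0292,.0748]),proj(imaging.camera_info("scene"),[.4929,.0292,.0748]))
E
```

```text
tip [0.4918 0.0304 0.0781] [0.0013 0.0013]
[0.4923 0.0261 0.0748] [0.494  0.0304 0.0748]
recess [0.4923 0.0322 0.0508] [0.0005 0.0005]
[0.4933 0.0311 0.05  ] [0.4919 0.032  0.05  ]
window [0.5022 0.0686 0.0534] [0. 0.]
[0.5041 0.0643 0.05  ] [0.5033 0.0688 0.05  ]
[0.49380008 0.03082437 0.15727291] [[253.90991071 197.18106249]] [[335.74704002 172.70500569]]
```

Request:
apply_moves([
  {"dp":[0,0,0.001],"roll":0,"grip":1},
  {"dp":[0,0.01,0],"roll":0,"grip":1},
  {"dp":[0,0.01,0],"roll":0,"grip":1},
  {"dp":[0,0,0],"roll":0,"grip":1},
  {"dp":[0,0,0],"roll":0,"grip":1},
])

```text
time_s: 6.98
ee_pos: [0.4924, 0.0304, 0.1365]
eef_rot: [-1.571, 0.0, 1.306]
force: [-0.8, -0.0, -2.2]
grip_width: 0.0119
```

```bash
python3 - <<'E'
from h import *
o=ctrl.get_obs(); print(o["ee_pos"],o["force"])
s=imaging.camera("scene");w=imaging.camera("wrist")
print(ctrl.get_obs()["ee_pos"])
a=cv2.resize(s[150:200,305:365],None,fx=6.6,fy=6.6,interpolation=cv2.INTER_CUBIC)
b=cv2.resize(w[165:225,225:285],None,fx=6.6,fy=6.6,interpolation=cv2.INTER_CUBIC)
C=np.zeros((400,800,3),np.uint8);C[:a.shape[0],:a.shape[1]]=a;C[:b.shape[0],400:400+b.shape[1]]=b
cv2.imwrite("pics/c3.png",C)
E
```

```text
[0.49242675 0.03038918 0.13645867] [-0.81652624 -0.02645385 -2.21787577]
[0.49250971 0.03036726 0.13668617]
```

View pics/c3.png

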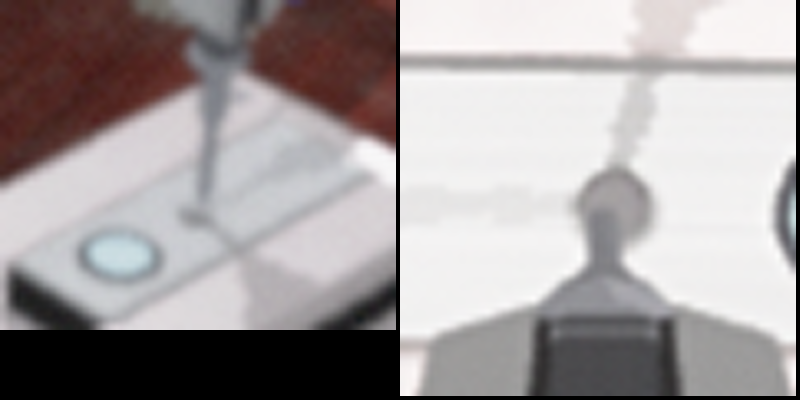

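The tip at (604,212) is about 1.5 mm short of the hole centre (615,205) along tool x, and aligned otherwise. I'll correct that and feel downwards.

Request:
apply_moves([
  {"dp":[0.0015,0,0],"roll":0,"grip":1},
  {"dp":[0,0.004,0],"roll":0,"grip":1},
  {"dp":[0,0,0],"roll":0,"grip":1},
  {"dp":[0,0,0],"roll":0,"grip":1},
], newtons=50)

```text
time_s: 7.58
ee_pos: [0.4927, 0.0318, 0.1324]
eef_rot: [-1.571, 0.0, 1.306]
force: [-0.5, 1.0, -1.1]
grip_width: 0.0116
```

Request:
apply_moves([
  {"dp":[0,0.002,0],"roll":0,"grip":1},
  {"dp":[0,0,0],"roll":0,"grip":1},
])

```text
time_s: 7.82
ee_pos: [0.4927, 0.0318, 0.1303]
eef_rot: [-1.571, 0.0, 1.306]
force: [-0.4, 0.5, -1.7]
grip_width: 0.0113
```

Request:
apply_moves([
  {"dp":[0,0.002,0],"roll":0,"grip":1},
  {"dp":[0,0,0],"roll":0,"grip":1},
])

```text
time_s: 8.07
ee_pos: [0.4927, 0.0319, 0.1283]
eef_rot: [-1.571, 0.0, 1.306]
force: [0.2, -0.7, -0.1]
grip_width: 0.0118
```

Request:
apply_moves([
  {"dp":[0,0.0015,0],"roll":0,"grip":1},
  {"dp":[0,0,0],"roll":0,"grip":1},
])

```text
time_s: 8.32
ee_pos: [0.4928, 0.0318, 0.127]
eef_rot: [-1.571, -0.0, 1.306]
force: [-0.7, -0.1, 1.2]
grip_width: 0.0116
```

Request:
apply_moves([
  {"dp":[0,0.0015,0],"roll":0,"grip":1},
  {"dp":[0,0,0],"roll":0,"grip":1},
])

```text
time_s: 8.57
ee_pos: [0.4929, 0.0318, 0.1255]
eef_rot: [-1.571, -0.0, 1.306]
force: [0.1, 0.0, 2.7]
grip_width: 0.0114
```

Request:
apply_moves([
  {"dp":[0,0.0015,0],"roll":0,"grip":1},
  {"dp":[0,0,0],"roll":0,"grip":1},
])

```text
time_s: 8.82
ee_pos: [0.4928, 0.0318, 0.124]
eef_rot: [-1.571, -0.0, 1.306]
force: [-0.6, -0.5, 3.4]
grip_width: 0.0118
```

Contact came at TCP z ≈ 0.1275, and the slope of about 1 N/mm is the button spring. A bit deeper, then push along +tool x.

Request:
apply_moves([
  {"dp":[0,0.001,0],"roll":0,"grip":1},
  {"dp":[0,0,0],"roll":0,"grip":1},
  {"dp":[0,0,0],"roll":0,"grip":1},
])

```text
time_s: 9.2
ee_pos: [0.4928, 0.0318, 0.123]
eef_rot: [-1.571, -0.0, 1.306]
force: [-1.1, -0.4, 5.6]
grip_width: 0.0117
```

Request:
apply_moves([
  {"dp":[0.002,0,0],"roll":0,"grip":1},
  {"dp":[0.002,0,0],"roll":0,"grip":1},
  {"dp":[0,0,0],"roll":0,"grip":1},
])

```text
time_s: 9.57
ee_pos: [0.4939, 0.0356, 0.123]
eef_rot: [-1.571, 0.0, 1.306]
force: [-0.7, -1.2, 5.4]
grip_width: 0.0114
```

Request:
apply_moves([
  {"dp":[0.002,0,0],"roll":0,"grip":1},
  {"dp":[0,0,0],"roll":0,"grip":1},
])

```text
time_s: 9.82
ee_pos: [0.4944, 0.0375, 0.1231]
eef_rot: [-1.571, 0.0, 1.306]
force: [-0.7, -0.9, 5.1]
grip_width: 0.0114
```

Request:
apply_moves([
  {"dp":[0.002,0,0],"roll":0,"grip":1},
  {"dp":[0,0,0],"roll":0,"grip":1},
])

```text
time_s: 10.07
ee_pos: [0.4949, 0.0394, 0.1231]
eef_rot: [-1.571, 0.0, 1.306]
force: [-0.8, -1.7, 4.9]
grip_width: 0.0121
```

Request:
apply_moves([
  {"dp":[0.002,0,0],"roll":0,"grip":1},
  {"dp":[0,0,0],"roll":0,"grip":1},
])

```text
time_s: 10.32
ee_pos: [0.4955, 0.0414, 0.123]
eef_rot: [-1.571, 0.0, 1.306]
force: [-0.1, -1.6, 4.8]
grip_width: 0.0118
```

Request:
apply_moves([
  {"dp":[0.003,0,0],"roll":0,"grip":1},
  {"dp":[0.003,0,0],"roll":0,"grip":1},
  {"dp":[0.003,0,0],"roll":0,"grip":1},
  {"dp":[0.003,0,0],"roll":0,"grip":1},
])

```text
time_s: 10.82
ee_pos: [0.4987, 0.053, 0.1231]
eef_rot: [-1.571, 0.0, 1.306]
force: [-0.1, -2.4, 5.5]
grip_width: 0.0116
```

```bash
python3 - <<'E'
from h import *
print(ctrl.get_obs()["force"])
s=imaging.camera("scene");w=imaging.camera("wrist")
a=cv2.resize(s[140:230,285:385],(400,360),interpolation=cv2.INTER_CUBIC)
b=cv2.resize(w[145:235,205:305],(400,360),interpolation=cv2.INTER_CUBIC)
cv2.imwrite("pics/c4.png",np.hstack([a,b]))
E
```

```text
[-0.07146059 -2.39588362  5.4937909 ]
```

View pics/c4.png

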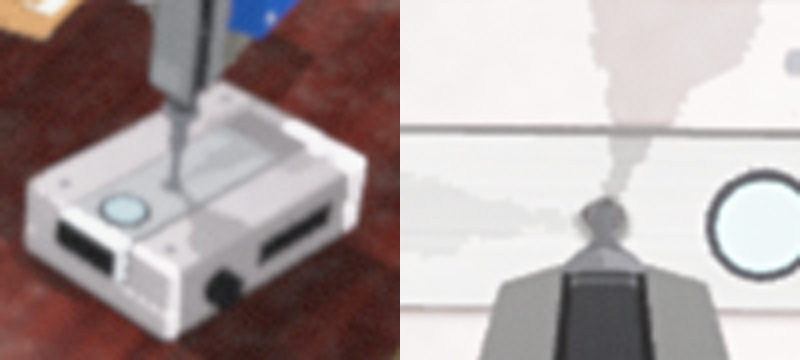

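The pin is in the hole at (604,215), the slide has moved out, and its end now stands out past the unit's face. Continuing.

Request:
apply_moves([
  {"dp":[0.003,0,0],"roll":0,"grip":1},
  {"dp":[0.003,0,0],"roll":0,"grip":1},
  {"dp":[0.003,0,0],"roll":0,"grip":1},
  {"dp":[0.003,0,0],"roll":0,"grip":1},
  {"dp":[0.003,0,0],"roll":0,"grip":1},
])

```text
time_s: 11.55
ee_pos: [0.5026, 0.0676, 0.123]
eef_rot: [-1.571, 0.0, 1.306]
force: [0.6, -2.6, 5.6]
grip_width: 0.0118
```

Request:
apply_moves([
  {"dp":[0.002,0,0],"roll":0,"grip":1},
  {"dp":[0.001,0,0],"roll":0,"grip":1},
  {"dp":[0,0,0],"roll":0,"grip":1},
])

```text
time_s: 11.92
ee_pos: [0.5034, 0.0706, 0.123]
eef_rot: [-1.571, -0.0, 1.306]
force: [1.4, -1.1, 4.8]
grip_width: 0.0119
```

Request:
apply_moves([
  {"dp":[0.001,0,0],"roll":0,"grip":1},
  {"dp":[0.001,0,0],"roll":0,"grip":1},
  {"dp":[0,0,0],"roll":0,"grip":1},
])

```text
time_s: 12.3
ee_pos: [0.5037, 0.0726, 0.1229]
eef_rot: [-1.57, -0.0, 1.306]
force: [0.5, -1.6, 5.6]
grip_width: 0.0119
```

Request:
apply_moves([
  {"dp":[0.001,0,0],"roll":0,"grip":1},
  {"dp":[0.0005,0,0],"roll":0,"grip":1},
  {"dp":[0,0,0],"roll":0,"grip":1},
])

```text
time_s: 12.68
ee_pos: [0.504, 0.0739, 0.1229]
eef_rot: [-1.57, 0.0, 1.306]
force: [-0.6, -2.1, 5.5]
grip_width: 0.0117
```

Request:
apply_moves([
  {"dp":[0.001,0,0],"roll":0,"grip":1},
  {"dp":[0,0,0],"roll":0,"grip":1},
])

```text
time_s: 12.92
ee_pos: [0.5041, 0.0745, 0.1228]
eef_rot: [-1.57, 0.001, 1.306]
force: [-1.1, -5.5, 6.4]
grip_width: 0.0115
```

The end stop is felt: horizontal force jumped to 5.5 N after about 44 mm of travel, minus the gap. I'll relieve a little, then lift out.

Request:
apply_moves([
  {"dp":[-0.001,0,0],"roll":0,"grip":1},
  {"dp":[0,-0.003,0],"roll":0,"grip":1},
  {"dp":[-0.001,-0.003,0],"roll":0,"grip":1},
  {"dp":[-0.001,-0.006,0],"roll":0,"grip":1},
  {"dp":[0,-0.012,0],"roll":0,"grip":1},
  {"dp":[0,-0.02,0],"roll":0,"grip":1},
  {"dp":[0,-0.02,0],"roll":0,"grip":1},
  {"dp":[0,0,0],"roll":0,"grip":1},
  {"dp":[0,0,0],"roll":0,"grip":1},
])

```text
time_s: 14.05
ee_pos: [0.5033, 0.0719, 0.1864]
eef_rot: [-1.57, 0.0, 1.306]
force: [0.6, 0.6, 0.4]
grip_width: 0.0116
```

```bash
python3 - <<'E'
from h import *
o=ctrl.get_obs();print(o["ee_pos"],o["force"])
s=imaging.camera("scene");w=imaging.camera("wrist")
a=cv2.resize(s[140:230,285:385],(400,360),interpolation=cv2.INTER_CUBIC)
b=cv2.resize(w[115:250,180:330],(400,360),interpolation=cv2.INTER_CUBIC)
cv2.imwrite("pics/c5.png",np.hstack([a,b]))
i=imaging.camera_info("wrist"); u=np.array([.262,.965])
for d in (.036,.040):
  p=np.array([.4927,.0315])+d*u; print(d,(proj(i,[*p,.05])[0]-[180,115])*400/150+[400,0],(proj(imaging.camera_info("scene"),[*p,.05])[0]-[285,140])*4)
E
```

```text
[0.50332144 0.07188608 0.18639267] [0.63740833 0.63163237 0.43544119]
0.036 [589.05931411 187.48718921] [153.06671842 195.46627974]
0.04 [598.12547569 187.49521964] [148.0553618  198.33386699]
```

View pics/c5.png

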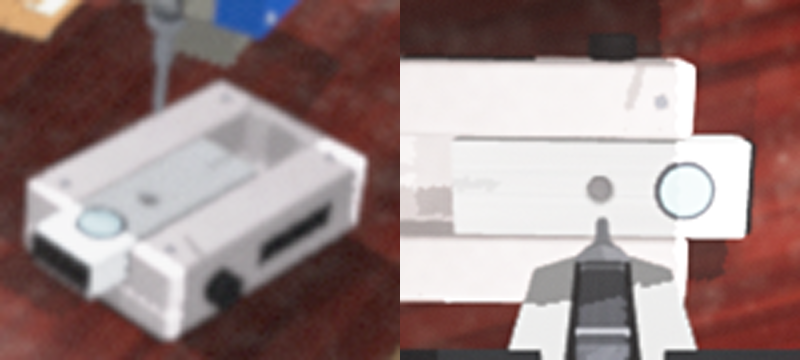

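The recess sits at wrist (599,188) and scene (149,199). That matches 40 mm out, and the pin is still straight in the grip. Returning to the stand.

Request:
apply_moves([
  {"dp":[0.03,0,0.003],"roll":0,"grip":1},
  {"dp":[0.04,0,0.004],"roll":0,"grip":1},
  {"dp":[0.04,0,0.004],"roll":0,"grip":1},
  {"dp":[0.04,0,0.004],"roll":0,"grip":1},
  {"dp":[0.04,0,0.004],"roll":0,"grip":1},
  {"dp":[0.04,0,0.004],"roll":0,"grip":1},
  {"dp":[0.04,0,0.004],"roll":0,"grip":1},
  {"dp":[0.0175,0,0.0035],"roll":0,"grip":1},
])

```text
time_s: 15.15
ee_pos: [0.5491, 0.3589, 0.1857]
eef_rot: [-1.57, 0.001, 1.307]
force: [-0.7, 0.2, -1.3]
grip_width: 0.0118
```

Request:
apply_moves([
  {"dp":[0,0,0],"roll":-0.12,"grip":1},
  {"dp":[0,0,0],"roll":-0.12,"grip":1},
  {"dp":[0,0,0],"roll":-0.12,"grip":1},
  {"dp":[0,0,0],"roll":-0.11,"grip":1},
  {"dp":[0,0,0],"roll":0,"grip":1},
  {"dp":[0,0,0],"roll":0,"grip":1},
  {"dp":[0,0,0],"roll":0,"grip":1},
])

```text
time_s: 16.02
ee_pos: [0.5494, 0.3572, 0.1869]
eef_rot: [-1.571, 0.0, 1.775]
force: [0.6, -0.0, -0.0]
grip_width: 0.0116
```

Request:
apply_moves([
  {"dp":[0,0.025,0],"roll":0,"grip":1},
  {"dp":[0,0.02,0],"roll":0,"grip":1},
  {"dp":[0,0.015,0],"roll":0,"grip":1},
  {"dp":[0,0.01,0],"roll":0,"grip":1},
  {"dp":[0,0,0],"roll":0,"grip":1},
])

```text
time_s: 16.65
ee_pos: [0.5493, 0.3573, 0.1165]
eef_rot: [-1.57, 0.0, 1.776]
force: [-0.7, -0.7, -0.3]
grip_width: 0.0117
```

Request:
apply_moves([
  {"dp":[0,0.005,0],"roll":0,"grip":1},
  {"dp":[0,0.005,0],"roll":0,"grip":1},
  {"dp":[0,0.005,0],"roll":0,"grip":1},
  {"dp":[0,0.005,0],"roll":0,"grip":1},
  {"dp":[0,0,0],"roll":0,"grip":1},
])

```text
time_s: 17.27
ee_pos: [0.5492, 0.3573, 0.0964]
eef_rot: [-1.57, 0.0, 1.776]
force: [-0.3, -0.5, 0.5]
grip_width: 0.0118
```

Request:
apply_moves([
  {"dp":[0,0.005,0],"roll":0,"grip":1},
  {"dp":[0,0.004,0],"roll":0,"grip":1},
  {"dp":[0,0,0],"roll":0,"grip":1},
  {"dp":[0,0,0],"roll":0,"grip":1},
])

```text
time_s: 17.77
ee_pos: [0.5495, 0.3574, 0.088]
eef_rot: [-1.571, -0.0, 1.776]
force: [-1.0, -0.5, 0.4]
grip_width: 0.0115
```

Request:
apply_moves([
  {"dp":[0,0.001,0],"roll":0,"grip":1},
  {"dp":[0,0.0005,0],"roll":0,"grip":1},
  {"dp":[0,0,0],"roll":0,"grip":1},
])

```text
time_s: 18.15
ee_pos: [0.5494, 0.3574, 0.0865]
eef_rot: [-1.571, -0.0, 1.776]
force: [-0.0, 0.6, -0.9]
grip_width: 0.0115
```

Request:
apply_moves([
  {"dp":[0,0,0],"roll":0,"grip":-1},
  {"dp":[0,0,0],"roll":0,"grip":-1},
  {"dp":[0,0,0],"roll":0,"grip":-1},
  {"dp":[0,0,0],"roll":0,"grip":-1},
  {"dp":[0,0,0],"roll":0,"grip":-1},
  {"dp":[0,0,0],"roll":0,"grip":-1},
  {"dp":[0,0,0],"roll":0,"grip":-1},
  {"dp":[0,0,0],"roll":0,"grip":-1},
  {"dp":[0,-0.01,0],"roll":0,"grip":-1},
  {"dp":[0,-0.03,0],"roll":0,"grip":-1},
])

```text
time_s: 19.4
ee_pos: [0.5489, 0.357, 0.1261]
eef_rot: [-1.568, 0.001, 1.776]
force: [-0.1, 0.2, -0.7]
grip_width: 0.0941
```

Request:
apply_moves([
  {"dp":[0,-0.04,0],"roll":0,"grip":-1},
  {"dp":[0,-0.04,0],"roll":0,"grip":-1},
  {"dp":[0,-0.02,0.03],"roll":0,"grip":-1},
  {"dp":[0,0,0.05],"roll":0,"grip":-1},
  {"dp":[0,0,0],"roll":0,"grip":-1},
  {"dp":[0,0,0],"roll":0,"grip":-1},
])

```text
time_s: 20.15
ee_pos: [0.4717, 0.3413, 0.2274]
eef_rot: [-1.572, -0.001, 1.776]
force: [-0.6, -0.1, 0.5]
grip_width: 0.094
```

```bash
python3 - <<'E'
from h import *
o=ctrl.get_obs();print(o["ee_pos"],o["force"],o["grip_width"])
s=imaging.camera("scene");w=imaging.camera("wrist")
a=cv2.resize(s[140:320,180:390],(420,360),interpolation=cv2.INTER_CUBIC)
b=cv2.resize(w[80:260,160:350],(380,360),interpolation=cv2.INTER_CUBIC)
cv2.imwrite("pics/c6.png",np.hstack([a,b]))
E
```

```text
[0.47170415 0.34129786 0.22741051] [-0.58589456 -0.05939598  0.54673734] 0.09401602898275753
```

View pics/c6.png

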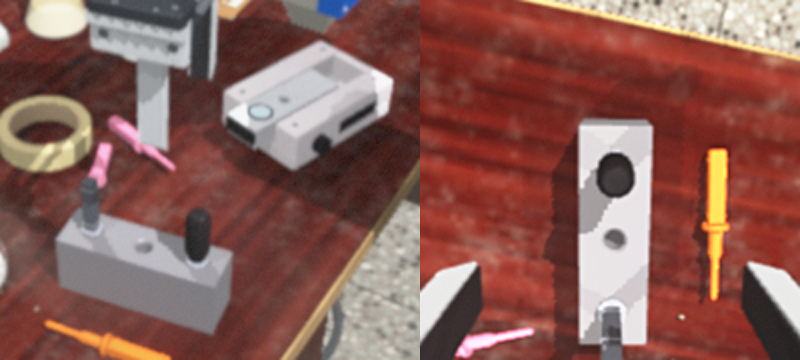

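The pin tool stands upright in its hole at (92,210) with the collar seated, the slide is out, and the gripper is clear. Handing in.

```bash
python3 -c "
from station import ctrl
print(ctrl.hand_in(), ctrl.get_obs()['time_s'])"
```

```text
the job is handed in; nothing more can be done
the job is handed in; nothing more can be done
```

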